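Close a two-part press mould and fasten its hasp

ROBOT

A 6-joint arm with a two-finger parallel gripper is mounted at the origin on a cart in front of the work surface, level with it; the furniture and walls round the work are solid. World frame = base frame: x ahead of the robot, y to its left, z up, the work surface at z = 0. Lengths are in m, angles in rad, forces in N, time in s.
With the tool pointing down it reaches from about 0.35 to 0.975 m from the base axis. Payload 7.1 kg.
Tool frame: the origin (TCP) lies midway between the tips of the shut fingers; the grasp point (between the pads) lies 19 mm behind it; z points along the fingers, y is the line along which they close (so a half turn about z gives the same grasp; the last joint's range is limited). The gripper opens to 88 mm and grips with 3 to 60 N. Pads are 20 mm wide; open, the fingers measure 115 mm over their backs; the gripper's body (75 mm by 178 mm) begins 61 mm behind the grasp point.
Start: joints at [1.307, 0.423, 1.63, -0, 1.089, -0.019], TCP at [0.151, 0.606, 0.223] pointing down, gripper open.
Joint ranges: [-3, 3], [-0.9, 2.11], [0.09, 2.58], [-1.31, 4.45], [0.11, 2.69], [-2.54, 2.54]. Speed limits (rad/s): [2.39, 2.39, 3.01, 3.14, 3.14, 3.14].

INTERFACE

Orientations are given as a unit quaternion [w, x, y, z].
In Python, from station import move_pose, movel, movej, command_gripper, wait, inverse_kinematics, read_camera, camera_info, MotionError, job_done, get_time, get_joint_pos, get_qvel, get_effort, get_tcp_pos, get_ee_rot, get_ft_force, get_ft_torque, get_grip_width, get_finger_force gives the robot as it stands. Calls block until the motion is done:
- move_pose(position, orientation): joint-space move of the TCP to a pose.
- movel(position, frame=None, v=0.15, until_force=None): straight line of the TCP; frame=None keeps the orientation; v is the mean speed in m/s. With until_force (N) it stops when the force on the tool has changed by that much, and returns True; else False.
- movej(angles): joint-space move.
- command_gripper(opening): opening from 0.0 (shut) to 1.0 (fully open); the grip force is fixed at half the most; returns when the fingers have stopped.
- wait(seconds).
- inverse_kinematics(position, orientation): joint angles nearest the present ones, or None.
- read_camera(name): name is "scene" or "top"; returns the picture (420x560x3 uint8, red, green, blue); there is no depth.
- camera_info(name): a dict with "intrinsics" (3x3 intrinsics, pixels), "T" (4x4, takes a point from camera to world coordinates). Camera axes: x right, y up, looking along -z (the intrinsics and any distortion apply to the point x, -y, -z); pixel columns grow to the right and rows downward; lengths in m; the calibration is good to about 2 mm. A picture is of the moment at which its call begins. camera_info takes no time and is no camera call.
A pose or a line that the arm cannot do raises MotionError and nothing moves.
- job_done(): hands the job in; it is judged then, once.
Readings, each from a call of its own:
- get_time(): time.
- get_joint_pos(): joint angles.
- get_qvel(): joint speeds.
- get_effort(): joint torques, N m.
- get_tcp_pos(): TCP position.
- get_ee_rot(): TCP orientation.
- get_ft_force(): force on the tool from outside, world axes, zero at the start.
- get_ft_torque(): the same for the moment, N m.
- get_grip_width(): opening from 0.0 (shut) to 1.0 (fully open).
- get_finger_force(): force on a finger pad.
Only numpy, scipy, OpenCV 4.12 (cv2) and the standard library are available. Lean on these libraries where they do the work, as an engineer would, in place of code of your own. Each camera call takes 0.05 s, during which the arm holds its last target. There are 200 camera calls.

TASK

Close the press mould: pick up the loose metal backplate by its wooden grip and lower it, without dropping it, over the two pins of the plaster half so that it lies flush, with its wire staple on the side of the hinged hasp. Then swing the hasp over until the staple stands in its slot and the strap lies fully down on the plate. Leave the jars and saucers round about where they are.

Things in the scene. Friction and masses are not known exactly. Their poses are not given: they have to be found in the camera images.
- mould: Lower mould half, fixed: plywood board 130 (x) x 188 (y) x 18 mm, on it a white plaster block 110 x 150 mm, top at z = 48 mm, with a round cavity. Origin: underside of board, below block's middle; z up. Two steel pins 10 mm thick at x = -38 and +38, y = -45 mm rise 24 mm from the plaster, tapered tops. At the +y end (board to y = 106) a hinge post 50 x 12 mm at y = 88, 58 high, carries the hasp
- mould_seat (a point): Middle of the plaster block's top face, 48 mm above the mould's origin, axes as the mould; the backplate's origin lies here when it is home
- mould_pin_a (a point): Top of the pin at x = -38 mm of the mould
- mould_pin_b (a point): Top of the pin at x = +38 mm of the mould
- hasp_hinge (a point): Hinge axis of the hasp, at y = 88, z = 62 mm of the mould; the axis runs along the mould's x
- hasp_tip (a point): End of the hasp's steel strap, 66 mm from the hinge axis, mid-width. Strap 3 mm thick, 44 mm wide; slot 30 mm (along the axis) wide from 20 to 42 mm off the axis, then a plain crossbar (42 to 56 mm off) and a slightly upturned tab 30 mm wide (55 to 66 mm off)
- hasp (a joint): Hasp angle, rad: 0 = closed, strap level on the seated backplate, pointing to the mould's -y; pi/2 = upright; more = leaning outward, to the mould's +y; stop at 2.4. Stiff hinge (about 0.035 N m): it stays where it is left and does not fall shut; press it down fully
- backplate: Loose upper half, 0.35 kg: aluminium plate 110 (x) x 150 (y) x 10 mm, flat, grip up. Origin: centre of underside, z up. Through holes 12.5 mm wide at x = -38 and +38, y = -45 mm. Wooden grip 18 (x) x 44 (y) mm, z = 10 to 46 mm, centred at y = -18 mm. Wire staple at y = 56 mm, 23 mm wide in x, 5 mm thick, up to z = 25.5 mm. It fits only with its +y the same way as the mould's +y
- backplate_grip (a point): Point in the wooden grip to take, 36 mm above the plate's underside, at x = 0, y = -12 mm of the plate (the block is 18 mm thick along the plate's x)
- backplate_staple (a point): Top of the wire staple, at y = 56 mm, z = 25.5 mm of the plate
- jar_a: Bystander: small round glaze jar with black lid, 47 mm wide, 59 mm high; origin under its centre
- jar_b: Bystander: small round glaze jar with pale lid, 50 mm wide, 63 mm high; origin under its centre
- saucer: Bystander: small teal saucer, 80 mm wide, 26 mm high; origin under its centre

How it is judged:
By the outcome, as a careful person would: the job done as asked, in the order asked, and still so for the second after the job is handed in, with the robot touching nothing.
It also fails if it takes over 54 s, if anything falls off the work surface, if the arm or the gripper's body presses on something with over 40 N, if the wrist force passes 120 N, or if a joint passes its speed limit or range.

## Working session

There is one attempt and no reset: what is moved stays moved. The work goes in short steps, each a Python script; the robot and the scene stay as the last script left them, time stands still between calls to the robot, and variables do not carry over. Pictures are saved under pics/ and viewed, at most 10 in all, crops included, and the job is handed in when it is done.

```bash
mkdir -p pics; python3 - <<'E'
from station import *
import cv2,numpy as np
for n in("scene","top"):
    im=read_camera(n); cv2.imwrite(f"pics/{n}0.png",cv2.resize(im[:,:,::-1],(784,588),interpolation=cv2.INTER_CUBIC))
    cv2.imwrite(f"raw_{n}0.png",im[:,:,::-1])
    c=camera_info(n);print(n,{k:np.round(v,4).tolist() if k in("intrinsics","T") else v for k,v in c.items()})
print(get_ee_rot(),get_tcp_pos())
E
```

```text
scene {'intrinsics': [[394.8395, 0.0, 271.9898], [0.0, 394.8395, 204.7796], [0.0, 0.0, 1.0]], 'T': [[0.8758, 0.252, -0.4118, 0.1976], [-0.4826, 0.4765, -0.7349, -0.7361], [0.011, 0.8423, 0.5389, 0.6315], [0.0, 0.0, 0.0, 1.0]]}
top {'intrinsics': [[452.8789, 0.0, 279.6725], [0.0, 452.8789, 206.8881], [0.0, 0.0, 1.0]], 'T': [[-0.0263, 0.9882, -0.1507, 0.4187], [-0.9997, -0.0264, 0.0019, 0.0122], [-0.002, 0.1507, 0.9886, 1.2999], [0.0, 0.0, 0.0, 1.0]]}
[-7.81793036e-05  1.22081134e-01  9.92519879e-01 -6.92923313e-04] [0.15134308 0.60588644 0.22199534]
```

View pics/scene0.png

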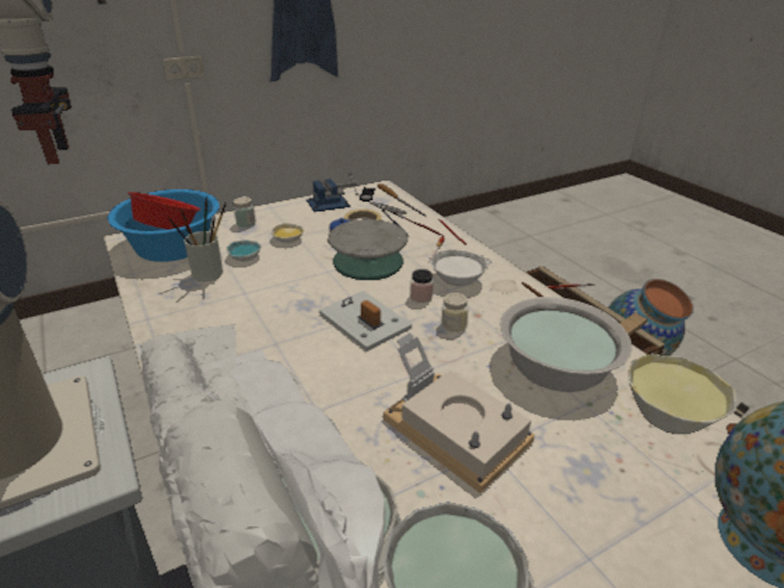

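View pics/top0.png

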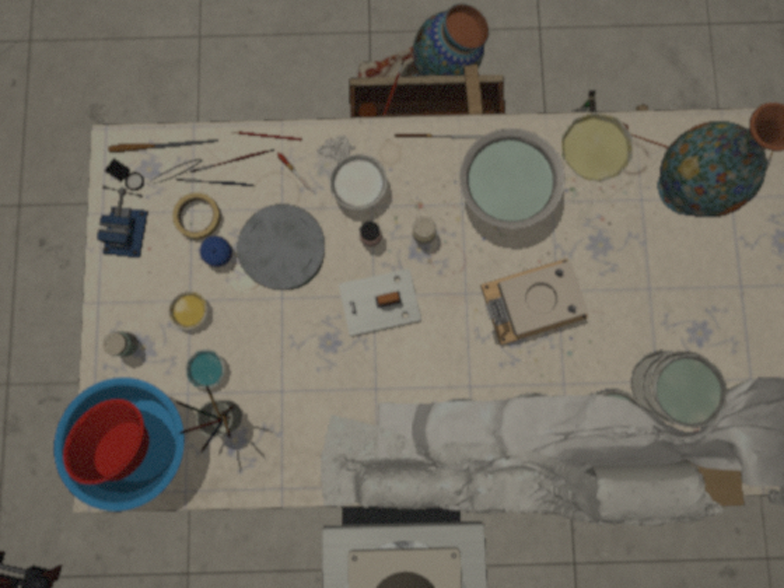

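The mould is at about (535,300) in the top view and the backplate at about (380,300). The hasp is upright or leaning out over the mould's +y end, on the left in the top view. The plate's staple (353,308) is also on the left, so the two already face the same way. I'll enlarge both.

```bash
python3 - <<'E'
import cv2
def crop(n,o,x0,x1,y0,y1,s):
    im=cv2.imread(n)[y0:y1,x0:x1]; im=cv2.resize(im,None,fx=s,fy=s,interpolation=cv2.INTER_CUBIC)
    for x in range((x0+9)//10*10,x1,10):
        cv2.line(im,((x-x0)*s,0),((x-x0)*s,6 if x%50 else 14),(0,0,255),1)
        if x%20==0: cv2.putText(im,str(x),((x-x0)*s+2,16),0,.4,(0,0,255),1)
    for y in range((y0+9)//10*10,y1,10):
        cv2.line(im,(0,(y-y0)*s),(6,(y-y0)*s),(0,0,255),1)
        if y%20==0: cv2.putText(im,str(y),(8,(y-y0)*s+4),0,.4,(0,0,255),1)
    cv2.imwrite(o,im)
crop("raw_top0.png","pics/t1.png",235,430,155,255,4)
crop("raw_scene0.png","pics/s1.png",220,390,200,350,4)
E
```

```text
(no output)
```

View pics/t1.png

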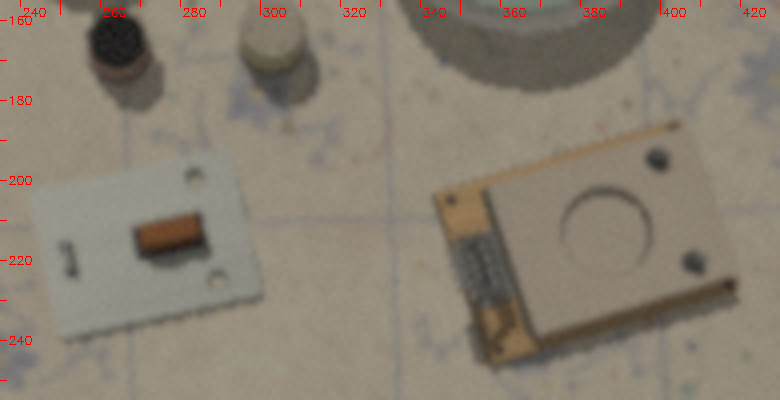

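View pics/s1.png

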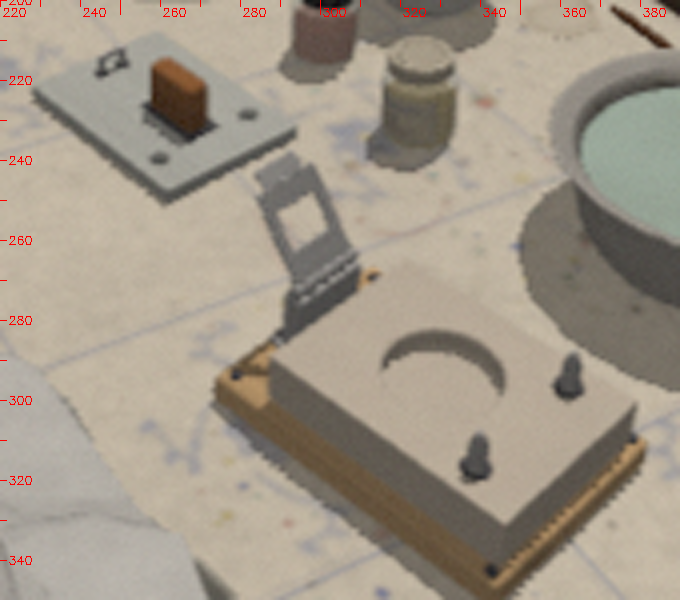

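The crops give the corners, holes, pins, grip and hasp clearly. I'll fit both poses and the hasp angle from the two views.

```bash
cat > h.py <<'E'
import numpy as np
from station import camera_info
CI={n:camera_info(n) for n in("scene","top")}
def proj(n,P):
    T=np.array(CI[n]["T"]);K=np.array(CI[n]["intrinsics"])
    p=(np.atleast_2d(P)-T[:3,3])@T[:3,:3]; p=p*[1,-1,-1]; q=p@K.T; return q[:,:2]/q[:,2:]
def world(pose,L):
    x,y,a=pose;c,s=np.cos(a),np.sin(a);L=np.atleast_2d(L)
    return L@np.array([[c,s,0],[-s,c,0],[0,0,1]])+[x,y,0]
O={"top":(235,155),"scene":(220,200)}
def px(n,p): return (np.array(p,float)+.5)/4-.5+O[n]
E
python3 - <<'E'
from h import *
from scipy.optimize import least_squares
print({n:list(CI[n]) for n in CI}, [CI[n].get("distortion") for n in CI])
M=[("top",(485,190),(55,75,48)),("top",(537,345),(-55,75,48)),("top",(435,195),(65,106,18)),("top",(673,124),(65,-82,18)),
("top",(488,361),(-65,106,18)),("top",(692,262),(-38,-45,60)),("top",(658,159),(38,-45,60)),
("scene",(476,470),(-38,-45,48)),("scene",(568,388),(38,-45,48)),("scene",(479,436),(-38,-45,72)),("scene",(572,356),(38,-45,72)),
("scene",(272,357),(-55,75,48)),("scene",(505,527),(-55,-75,48)),("scene",(637,405),(55,-75,48)),("scene",(647,443),(65,-82,18)),("scene",(215,380),(-65,106,18))]
P=[("top",(30,190),(55,75,10)),("top",(228,152),(55,-75,10)),("top",(262,296),(-55,-75,10)),("top",(65,338),(-55,75,10)),
("top",(195,175),(38,-45,8)),("top",(218,280),(-38,-45,8)),("top",(68,259),(0,56,25)),("top",(168,232),(0,-18,46)),
("scene",(33,92),(-55,75,10)),("scene",(168,192),(-55,-75,10)),("scene",(296,130),(55,-75,10)),("scene",(155,35),(55,75,10)),
("scene",(159,159),(-38,-45,9)),("scene",(248,114),(38,-45,9)),("scene",(180,75),(0,-18,46))]
def res(q,D): return np.concatenate([(proj(n,world(q,np.array(l)/1e3))[0]-px(n,p)) for n,p,l in D])
out={}
for nm,D,g in(("mould",M,(.5,-.2,0)),("plate",P,(.5,.1,0))):
  for sub in("both","top","scene"):
    DD=[d for d in D if sub in("both",d[0])]
    r=least_squares(res,g,args=(DD,),loss="soft_l1"); 
    print(nm,sub,np.round(r.x,4))
    if sub=="both":
        out[nm]=r.x
        for d,e in zip(DD,res(r.x,DD).reshape(-1,2)): print("  ",d[0],d[2],np.round(e,1))
np.savez("pose.npz",**out)
for a in np.arange(1.2,2.41,.2):
    L=[np.array([0,88-66*np.cos(a),62+66*np.sin(a)])/1e3]
    w=world(out["mould"],L)
    print(round(a,2),(proj("scene",w)[0]-O["scene"])*4,(proj("top",w)[0]-O["top"])*4)
E
```

```text
{'scene': ['intrinsics', 'T'], 'top': ['intrinsics', 'T']} [None, None]
mould both [ 0.5873 -0.2929  0.2763]
   top (55, 75, 48) [ 0.6 -0.9]
   top (-55, 75, 48) [ 0.4 -2.2]
   top (65, 106, 18) [ 0.  -0.5]
   top (65, -82, 18) [ 2.3 -2. ]
   top (-65, 106, 18) [1.4 1.3]
   top (-38, -45, 60) [ 1.7 -0.6]
   top (38, -45, 60) [ 0.9 -0.8]
   scene (-38, -45, 48) [-0.7  0. ]
   scene (38, -45, 48) [-0.6  0.1]
   scene (-38, -45, 72) [-0.1 -0.3]
   scene (38, -45, 72) [-0.  -0.6]
   scene (-55, 75, 48) [-1.5  0.2]
   scene (-55, -75, 48) [-0.4 -0. ]
   scene (55, -75, 48) [-0.4 -0.6]
   scene (65, -82, 18) [ 0.4 -0.3]
   scene (-65, 106, 18) [-1.5 -0.5]
mould top [ 0.5848 -0.2899  0.2718]
mould scene [ 0.588  -0.2937  0.2717]
plate both [0.5922 0.0342 0.1976]
   top (55, 75, 10) [-0.3  0.2]
   top (55, -75, 10) [ 0.8 -1.6]
   top (-55, -75, 10) [ 1.  -0.8]
   top (-55, 75, 10) [-1.   0.4]
   top (38, -45, 8) [0.3 0.6]
   top (-38, -45, 8) [ 0.5 -0.1]
   top (0, 56, 25) [ 0.4 -0.7]
   top (0, -18, 46) [ 0.8 -0.7]
   scene (-55, 75, 10) [-1.  -1.6]
   scene (-55, -75, 10) [-0.3  0.1]
   scene (55, -75, 10) [ 0.  -1.1]
   scene (55, 75, 10) [-0.  -1.2]
   scene (-38, -45, 9) [-0.3  0.3]
   scene (38, -45, 9) [-0.3  0.5]
   scene (0, -18, 46) [-0.7 -0.5]
plate top [0.5914 0.0353 0.1902]
plate scene [0.5921 0.0321 0.2013]
1.2 [359.63061665 204.19695669] [547.92121343 240.38814227]
1.4 [341.09279364 187.33744203] [530.59539163 245.42529913]
1.6 [321.91027099 174.31641964] [511.78346573 251.20629508]
1.8 [302.95984305 165.61609543] [492.35254629 257.46573206]
2.0 [285.05915454 161.48121021] [473.20316426 263.91273669]
2.2 [268.92617877 161.92961506] [455.21093428 270.24993832]
2.4 [255.15306112 166.7779452 ] [439.17207846 276.19242001]
```

```bash
cat >> h.py <<'E'
from station import *
def quat(th): f=(th+np.pi/2)/2; return [0,float(np.cos(f)),float(np.sin(f)),0]
pz=np.load("pose.npz") if __import__("os").path.exists("pose.npz") else None
def at(pose,x,y,z): return world(pose,[x,y,z])[0].tolist()
E
python3 - <<'E'
from h import *
P=pz["plate"];M=pz["mould"];q=quat(P[2])
move_pose(at(P,0,-.012,.24),q); print(get_time(),np.round(get_joint_pos(),2))
movel(at(P,0,-.012,.075),v=.25)
movel(at(P,0,-.012,.0175),v=.08); print(get_ft_force())
command_gripper(0.0); print(get_time(),get_grip_width()*88,get_finger_force(),get_tcp_pos())
movel(at(P,0,-.012,.20),v=.2); print(get_ft_force(),get_grip_width()*88)
move_pose(at(M,0,-.012,.20),quat(M[2]))
movel(at(M,0,-.012,.048+.024+.022+.017),v=.15); print(get_time(),get_ft_force(),get_tcp_pos())
import cv2
o={}
for n,(x0,y0) in {"scene":(220,200),"top":(315,155)}.items():
    im=read_camera(n)[:,:,::-1]; cv2.imwrite(f"raw_{n}1.png",im)
    c=cv2.resize(im[y0:y0+(150 if n=="scene" else 110),x0:x0+(170 if n=="scene" else 120)],None,fx=4,fy=4,interpolation=cv2.INTER_CUBIC); o[n]=c
cv2.imwrite("pics/s2.png",o["scene"]);cv2.imwrite("pics/t2.png",o["top"])
E
```

```text
2.6917 [ 0.02  0.36  1.68  0.    1.1  -0.18]
[-0.16649272  1.15661116  0.93443943]
5.4417 17.88963452388319 29.99149739742279 [0.594793   0.02242478 0.01752233]
[-0.40542729  0.35997058 -4.33054583] 17.74603648533688
8.4833 [ 0.48647041 -0.04354311 -4.27919939] [ 0.59133406 -0.30434089  0.11176789]
```

View pics/s2.png

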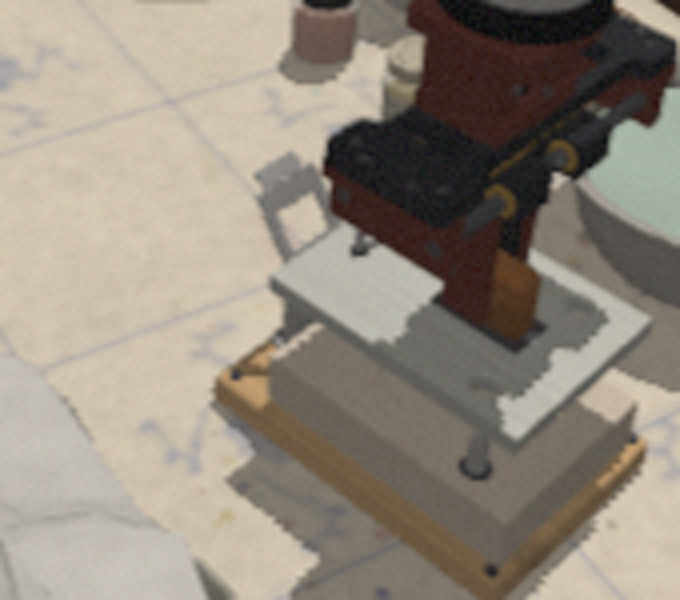

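View pics/t2.png

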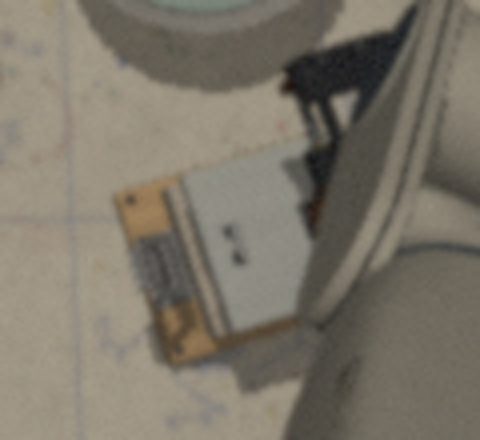

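The plate hangs level over the mould. Near corners in the scene crop are (272,280), (517,440) and (651,321). In the top crop, its +y corners are about (184,176) and (230,334), with the staple at (235,246). I'll compare the plate and mould fits camera by camera.

```bash
python3 - <<'E'
from h import *
from scipy.optimize import least_squares
O["top"]=(315,155); Z=94.3
S=[("scene",(272,281),(-55,75,Z+10)),("scene",(517,440),(-55,-75,Z+10)),("scene",(651,320),(55,-75,Z+10)),("scene",(488,386),(-38,-45,Z+9)),("scene",(579,301),(38,-45,Z+9)),("scene",(360,249),(-9,56,Z+10))]
T=[("top",(184,176),(55,75,Z+10)),("top",(230,335),(-55,75,Z+10)),("top",(234,246),(0,56,Z+22))]
def res(q,D): return np.concatenate([(proj(n,world(q,np.array(l)/1e3))[0]-px(n,p)) for n,p,l in D])
M=pz["mould"]
for nm,D,ref in(("scene",S,(.588,-.2937,.2717)),("top",T,(.5848,-.2899,.2718))):
    r=least_squares(res,M,args=(D,)); d=r.x-ref; c,s=np.cos(.272),np.sin(.272)
    print(nm,np.round(r.x,4),"diff in mould frame mm",np.round([1e3*(c*d[0]+s*d[1]),1e3*(-s*d[0]+c*d[1])],1),d[2]); print(np.round(res(r.x,D).reshape(-1,2),1).tolist())
E
```

```text
scene [ 0.5873 -0.2926  0.2885] diff in mould frame mm [-0.4  1.3] 0.01680863871842242
[[-0.8, -1.2], [0.7, 0.0], [0.5, -0.7], [-0.3, 0.0], [0.3, 1.1], [-0.4, 0.5]]
top [ 0.5807 -0.2919  0.2274] diff in mould frame mm [-4.5 -0.8] -0.04441876416389484
[[-0.4, 0.0], [-0.3, 0.0], [0.7, -0.1]]
```

```bash
python3 - <<'E'
from h import *
M=pz["mould"].copy(); M[2]=.272; d=world((0,0,M[2]),[.0003,-.0013,0])[0]; M[:2]+=d[:2]; np.save("M.npy",M)
q=quat(M[2])
movel(at(M,0,-.012,.100),q,v=.1); wait(.2); f0=np.array(get_ft_force());t0=np.array(get_ft_torque()); print(f0,t0)
R=np.array([[np.cos(M[2]),np.sin(M[2])],[-np.sin(M[2]),np.cos(M[2])]])
for z in (.0885,.085,.0815,.078,.074,.070,.0675,.066):
    hit=movel(at(M,0,-.012,z),q,v=.05,until_force=12)
    f=np.array(get_ft_force())-f0;t=np.array(get_ft_torque())-t0
    print(z,hit,round(get_tcp_pos()[2],4),"F mould",np.round(R@f[:2],1),round(f[2],1),"T",np.round(R@t[:2],2),round(t[2],2),round(get_time(),1))
    if hit: break
E
```

```text
[ 0.15718256  0.27522583 -3.45930381] [-0.0972555  -0.00834498 -0.03384591]
0.0885 False 0.0878 F mould [ 0.4 -0.9] -0.7 T [-0.06 -0.02] 0.03 9.4
0.085 False 0.0848 F mould [-0.7  0.1] -0.0 T [-0.01  0.02] -0.01 9.7
0.0815 False 0.0814 F mould [ 2.2 -0.3] -1.3 T [ 0.07 -0.49] 0.08 9.9
0.078 False 0.0779 F mould [5.5 0.4] -2.5 T [ 0.16 -1.01] 0.19 10.2
0.074 False 0.0738 F mould [5.3 2.1] -1.4 T [ 0.27 -1.06] 0.14 10.4
0.07 False 0.0697 F mould [5.7 1.2] -1.1 T [ 0.31 -1.14] 0.17 10.7
0.0675 False 0.0673 F mould [5.5 1.4] -2.0 T [ 0.33 -1.14] 0.18 10.9
0.066 False 0.066 F mould [4.2 1.8] 1.1 T [ 0.37 -1.05] 0.14 11.2
```

The pins are in the holes. I'll ease off the sideways force, seat the plate, release it and look.

```bash
python3 - <<'E'
from h import *
M=np.load("M.npy"); q=quat(M[2]); M[:2]+=world((0,0,M[2]),[.0008,.0003,0])[0][:2]; np.save("M.npy",M)
movel(at(M,0,-.012,.066),q,v=.05); print(get_ft_force())
h=movel(at(M,0,-.012,.0615),q,v=.03,until_force=10); print(h,get_tcp_pos(),get_ft_force())
command_gripper(.55); print(get_grip_width(),get_ft_force())
movel(at(M,0,-.012,.14),q,v=.2)
movel(at(M,0,-.012,.27),q,v=.25)
import cv2
im=read_camera("scene")[:,:,::-1]
c=cv2.resize(im[200:350,220:390],None,fx=4,fy=4,interpolation=cv2.INTER_CUBIC);cv2.imwrite("pics/s3.png",c);print(get_time(),np.round(get_joint_pos(),2))
E
```

```text
[ 2.81538131  1.0704563  -3.1340919 ]
True [ 0.59187698 -0.30569605  0.064862  ] [-0.33032554 -0.31238022  3.85343833]
0.5517408005781504 [ 0.49056569 -0.15670437 -0.08780263]
13.5417 [-0.49  0.44  1.49 -0.    1.21 -0.77]
```

View pics/s3.png

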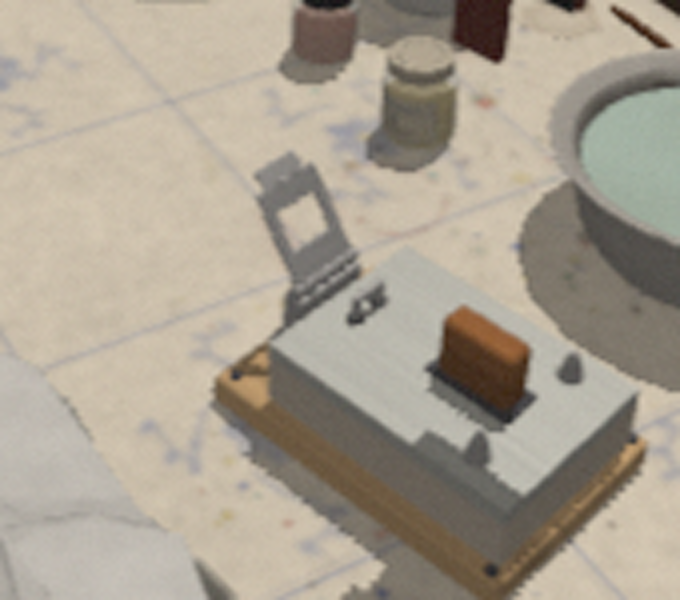

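The plate lies flush with both pins through it, and the staple is on the hasp side. The hasp still leans out at about 2.1 rad, with its tab at (277,163). Next I'll sweep it over with the fingers shut.

```bash
python3 - <<'E'
from h import *
M=np.load("M.npy"); q=quat(M[2])
command_gripper(0.0)
movel(at(M,0,.160,.20),q,v=.3)
movel(at(M,0,.160,.106),q,v=.15); wait(.15)
f0=np.array(get_ft_force()); print(get_time(),f0)
th=np.concatenate([[2.1,1.9],np.arange(1.7,.15,-.15)])
for a in th:
    if a>1.6: yf=.088-.066*np.cos(a)+.004*(a<2); z=.062+.051*np.sin(a)
    else:
        r=np.interp(a,[.5,1.5],[.060,.053]); yf=.088-r*np.cos(a)+.0015*np.sin(a); z=.062+r*np.sin(a)+.0015*np.cos(a)
    h=movel(at(M,0,yf+.010,z),q,v=.08,until_force=8)
    print(round(a,2),h,np.round(np.array(get_ft_force())-f0,1),round(get_time(),1))
    if h: break
import cv2
im=read_camera("scene")[:,:,::-1]
c=cv2.resize(im[200:350,220:390],None,fx=4,fy=4,interpolation=cv2.INTER_CUBIC);cv2.imwrite("pics/s4.png",c)
E
```

```text
16.0833 [ 0.61617045 -0.74411785  0.64748822]
2.1 False [-1.1  0.9 -0.9] 16.6
1.9 False [-1.1  0.9 -0. ] 16.9
1.7 False [-0.4  0.8 -0.7] 17.2
1.55 False [-0.9  0.6 -0.6] 17.5
1.4 False [-0.6  1.8 -0.7] 17.7
1.25 False [-1.   0.9 -0.1] 18.0
1.1 False [ 0.3  0.7 -0.8] 18.2
0.95 False [-0.4  0.8 -0.6] 18.5
0.8 False [-0.7  0.9 -0.9] 18.8
0.65 False [-0.4  1.7 -0.8] 19.0
0.5 False [-0.9  1.2 -1.3] 19.3
0.35 False [-0.4  1.1 -0.7] 19.5
0.2 False [-0.6  0.8 -0.9] 19.8
```

View pics/s4.png

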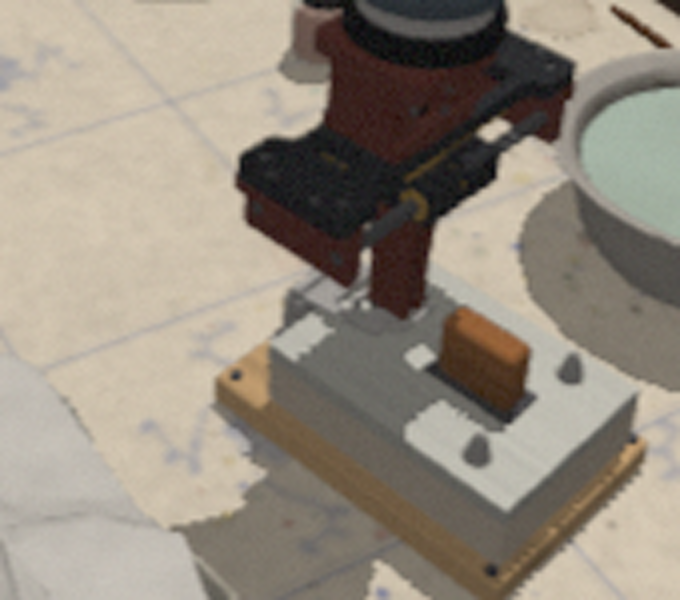

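The strap has come over and is almost down under the fingers, near (400,310). I'll press it home with a force stop, lift clear and check.

```bash
python3 - <<'E'
from h import *
import cv2
M=np.load("M.npy"); q=quat(M[2])
h=movel(at(M,0,.039,.052),q,v=.03,until_force=18); print(h,get_tcp_pos()[2],get_ft_force()); wait(.2); print(get_ft_force())
p=get_tcp_pos(); movel([p[0],p[1],.15],q,v=.15); movel([p[0],p[1],.27],q,v=.25)
move_pose(at(M,0,.25,.27),q); wait(.5); print(get_time())
for n,(x0,y0,w,hh) in {"scene":(270,250,110,90),"top":(335,175,100,80)}.items():
    im=read_camera(n)[:,:,::-1]
    cv2.imwrite(f"pics/{n}5.png",cv2.resize(im[y0:y0+hh,x0:x0+w],None,fx=6,fy=6,interpolation=cv2.INTER_CUBIC))
E
```

```text
True 0.06226483054734328 [-3.25189776  2.19565846  9.72644305]
[-1.76442961 -0.22050616  8.70590565]
23.3083
```

View pics/scene5.png

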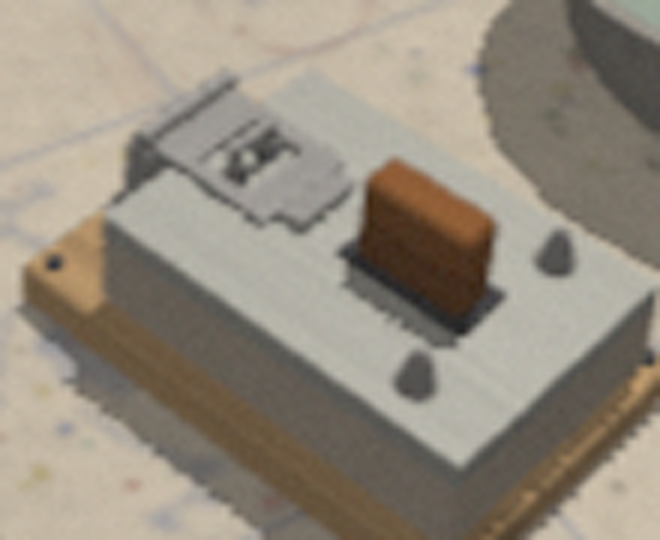

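The staple stands in the slot at (260,155), the strap lies flat on the plate, and the arm is clear. The press stopped against something solid, with the force up by 18 N where the hinge alone gives less than 1 N. I'm handing it in.

```bash
python3 -c "
from station import *
print(job_done(),get_time())"
```

```text
the job is handed in; nothing more can be done
the job is handed in; nothing more can be done
```

The mould is closed and handed in at about 23 s: the backplate is flush over both pins, the staple stands in the hasp's slot with the strap pressed down on the plate, and the arm didn't touch the jars or saucer.

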